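Turn a cast cover over into its packing pocket

ROBOT

A 6-joint arm with a two-finger parallel gripper is mounted at the origin on the work surface. World frame = base frame: x ahead of the robot, y to its left, z up, the work surface at z = 0. Lengths are in mm, angles in rad, forces in N, time in s.
With the tool pointing down it reaches from about 400 to 925 mm from the base axis. Payload 12.5 kg.
Tool frame: the origin (TCP) lies midway between the tips of the shut fingers; the grasp point (between the pads) lies 19 mm behind it; z points along the fingers, y is the line along which they close (so a half turn about z gives the same grasp; the last joint's range is limited). The gripper opens to 95 mm and grips with 3 to 60 N. Pads are 20 mm wide; open, the fingers measure 119 mm over their backs; the gripper's body (75 mm by 180 mm) begins 59 mm behind the grasp point.
Start: joints at [1.137, 0.491, 1.559, -0, 1.092, -0.106], TCP at [201.211, 591.747, 182.261] pointing down, gripper open.
Joint ranges: [-3.1, 3.1], [-0.84, 2.19], [0.05, 2.79], [-1.13, 4.28], [0.06, 2.93], [-2.69, 2.69]. Speed limits (rad/s): [2.22, 2.22, 2.79, 3.14, 3.14, 3.14].

INTERFACE

Orientations are given as [roll, pitch, yaw] about the fixed x, y, z axes, in that order (R = Rz(yaw) Ry(pitch) Rx(roll)).
In Python, from cell import env gives the robot as it stands.
- The arm moves only by the tool carry_out, never from a script. Its argument "series" is a list of rows, each a list of 4 numbers: the shift along the world's x, y, z normalised to -1 to 1, where 1 is 5 cm, then the turn about the world's z normalised to -1 to 1, where 1 is 6 degrees. In form: [[x, y, z, turn], ...]. A call has exactly 5 rows; each row shifts and turns the commanded pose from where the row before left it; what a row does not reach is not made up. A row lasts 1/10 s, in which the tool goes at most 50 mm and 8.59 degrees, less where a joint would pass 70% of its speed; a pose out of reach is approached as far as the arm can. A call with a number of a shift or a turn outside -1 to 1 is refused whole. A call with a gripper value outside its range is refused whole. "fingers" is the closure, from -1 (fully open) to 1 (shut), set as the call begins (left out, the last holds). The fingers move at their own pace and stop on an object; the grip force is fixed at half the most. Time passes only in rows, so rows that do not move let the fingers close, or fill a call up. It gives the time, the measured TCP pose, the force, the opening and the grip force at its end, in the units of the state.
- env.state(): the state, without advancing time (a new reading comes with each control period).
- env.read_camera(name): name is "side" or "top" or "wrist"; returns the picture (480x640x3 uint8, red, green, blue); there is no depth.
- env.calibration(name): a dict with "K" (3x3 intrinsics, pixels), "dist" ([k1, k2, p1, p2, k3] as OpenCV has them; the pictures are not rectified), "pose" (4x4, takes a point from camera to world coordinates). Camera axes: x right, y down, z forward; pixel columns grow to the right and rows downward; lengths in mm; the calibration is good to about 2 mm. A picture is of the moment at which its call begins: read the wrist's pose just before it. calibration takes no time and is no camera call; for the wrist camera it gives the pose at the moment of the call.
- env.job_done(): hands the job in; it is judged then, once.
Trained networks look in the newest picture that a camera, given by its name, has taken for a name from the list of things; names that differ only in an ending like _2 or _b are one class to them, and where a whole thing is asked for, a point or a joint stands for the part that bears it (a point fixed in the world has none). Each returns a list of dicts, best first, with "conf" (0 to 1); they miss things now and then, are a little off and sometimes report something else, mostly with a low value. They report only what shows in the picture. A call takes as long as a camera call. They do not tell look-alikes from the thing itself.
- env.look_for(camera, label): "position" ([row, column] as shares, 0 to 1, of the picture: columns of its width, rows of its height, amid what is visible of it).
The state is a dict: "t": time; "joints": joint angles; "qvel": joint speeds; "tau": joint torques, N m; "eef_pos": TCP position; "tcp_rot": TCP orientation; "ft_force": force on the tool from outside, world axes, zero at the start; "moment": the same for the moment, N m; "opening": opening from 0.0 (shut) to 1.0 (fully open); "grip_force": force on a finger pad.
Only numpy, scipy, OpenCV 4.12 (cv2) and the standard library are available. Lean on these libraries where they do the work, as an engineer would, in place of code of your own. Each camera call takes 0.05 s, during which the arm holds its last target. There are 200 camera calls.

TASK

The rectangular cast cover lies open side up on the deck of the turnover jig. Bring it, still open side up, onto the jig's hinged leaf, square and against the leaf's stop, then swing the leaf up past upright so that the cover tips over into the pocket beyond the hinge; if it hangs on the edge, nudge it until it lies open side down, flat and fully home in the pocket. Swing the leaf back down flat, let go, and leave all the other things on the bench where they are.

Things in the scene. Friction and masses are not known exactly. Their poses are not given: they have to be found in the camera images.
- jig: Fixed plywood turnover jig. Origin on the bench under the middle of its hinge line, which runs along jig x at y 0, height 36 mm. Leaf: y 0 to 120, x -62 to 61. Recess: y 0 to -149, x -65 to 65. Deck: x 65 to 255, y -172 to 180. Deck, recess walls and flat leaf have their tops at 36. The recess is first a steel channel (y 0 to -35, floor height 22), then the pocket (floor 16, dark rubber).
- leaf (a joint): Hinge of the leaf, rad: 0 = lying flat, 1.57 = upright, stops at 1.95 leaning over the pocket. Turns about the jig's +x axis (hinge at jig y = 0, height 36). Light; falls to either side when released.
- leaf_bar (a point): Middle of the leaf's round handle bar, 12 mm diameter, 108 long, along jig x, on two arms at x = +-48. Leaf flat: at jig y = 165 mm, height 46, with 45 mm free between it and the leaf's edge. It moves with the leaf, 165 mm from the hinge.
- leaf_bay (a point): Point on the leaf's top face where the centre of the cover's underside belongs: the cover's long side along jig x, its short end against the leaf's stop, its edge 6 mm from the hinge line. The stop is a wall 15 mm high at the leaf's -x end, its face 60 mm from this point. The +x end is open and level with the deck, for sliding the cover on. Axes as the jig's when flat.
- pocket (a point): Centre of the pocket's floor (jig x = 0, y = -92, height 16). The pocket takes the cover with 5 mm to spare at each end and 7 mm at each side, its long side along the jig's x. Axes as the jig's.
- cover: Loose cast aluminium cover, a rectangular pan 120 (x) by 100 (y) by 30 (z) mm: flat 8 mm plate, 10 mm thick rim wall all round standing 22 mm above it, bolt bosses in the inner corners. Origin at the centre of the flat outer face, z towards the open side (up at the start). About 0.45 kg. Home in the pocket it is open side down, origin 30 mm above the pocket floor.
- flange: Bystander: round steel flange, 80 mm diameter, 34 high, on the jig's deck. Origin under its centre.
- sleeve: Bystander: dark steel pipe sleeve standing on the bench beside the handle bar, 60 mm diameter, 55 high. Origin under its centre.
- housing: Bystander: grey bearing housing with a 130 by 50 mm foot, 64 high. Origin under its centre.
- spanner: Bystander: spanner lying on the bench, 190 mm long.
- oil: Bystander: grey bottle, 56 mm diameter, 150 high. Origin under its centre.
- carton: Bystander: closed cardboard carton 130 by 100 by 80 mm. Origin under its centre.
- tape: Bystander: roll of paper tape lying flat, 100 mm diameter, 45 high. Origin under its centre.
There are look-alikes about, which are no part of the job. Leave any yellow look-alike of the cover alone.

How it is judged (in metres and radians):
On the way, in this order (a step that is already met when the one before it is completed fails the run):
1. the cover lies open side up on the flat leaf, centre within 15 mm along and across of its place there (x of cover in the frame of leaf_bay between -0.015 and 0.015 m and y of cover in the frame of leaf_bay between -0.015 and 0.015 m and z of cover in the frame of leaf_bay between -0.004 and 0.004 m and angle between cover's own z axis and vertical below 0.1 rad and value of joint leaf below 0.06 rad), for 0.2 s.
2. the leaf is swung up to more than 1.4 rad and stands the cover up on edge (value of joint leaf above 1.4 rad and angle between cover's own z axis and vertical above 1.2 rad).
3. the cover lies open side down in the pocket (x of cover in the frame of pocket between -0.01 and 0.01 m and y of cover in the frame of pocket between -0.01 and 0.01 m and z of cover in the frame of pocket between 0.026 and 0.034 m and angle between cover's own z axis and vertical above 3.04 rad), for 0.2 s.
At the end, for the whole second after the job is handed in: The cover is at rest open side down in the pocket, its centre within 10 mm of the pocket's centre along and across, lying flat to 0.1 rad with its outer face 26 to 34 mm above the pocket floor, and the leaf is back down flat (below 0.06 rad) (all of step 3 and value of joint leaf below 0.06 rad and linear speed of cover below 0.02 m/s); the robot touches nothing.
It fails at once if one of the other things on the bench or deck is moved by more than 25 mm (distance of any of flange, sleeve, housing, spanner, oil, carton, tape from where it was at the start of the episode above 0.025 m).
It also fails if it takes over 72 s, if anything falls off the work surface, if the arm or the gripper's body presses on something with over 40 N, if the wrist force passes 120 N, or if a joint passes its speed limit or range.

## Working session

There is one attempt and no reset: what is moved stays moved. The work goes in short steps, Python scripts to look and compute and a tool call to move; the robot and the scene stay as the last step left them, time stands still between calls to the robot, and variables do not carry over. Pictures are saved under pics/ and viewed, at most 10 in all, crops included, and the job is handed in when it is done.

Besides the shell and the picture viewer there is one more tool, called after "Call:" by a JSON object that holds its "fn" and its "kwargs", one argument or row to a line. carry_out: Moves the arm, as the interface text tells. Its arguments: {"type":"object","properties":{"series":{"type":"array","items":{"type":"array","items":{"type":"number","minimum":-1,"maximum":1}}},"fingers":{"type":"number"}},"required":["series"]}

```bash
ls; mkdir -p pics; cat > h.py <<'E'
import numpy as np, cv2
from cell import env
def ray(cam,px,z,c=None):
    c=c or env.calibration(cam)
    K=np.array(c["K"],float);d=np.array(c["dist"],float);T=np.array(c["pose"],float)
    u=cv2.undistortPoints(np.array(px,float).reshape(-1,1,2),K,d).reshape(-1,2)
    D=np.c_[u,np.ones(len(u))]@T[:3,:3].T; o=T[:3,3]
    return o+D*((z-o[2])/D[:,2])[:,None]
def proj(cam,P,c=None):
    c=c or env.calibration(cam)
    T=np.linalg.inv(np.array(c["pose"],float))
    r=cv2.Rodrigues(T[:3,:3])[0]
    return cv2.projectPoints(np.array(P,float).reshape(-1,1,3),r,T[:3,3],np.array(c["K"],float),np.array(c["dist"],float))[0].reshape(-1,2)
def shot(cam,name):
    im=env.read_camera(cam); cv2.imwrite(f"pics/{name}.png",im[:,:,::-1]); return im
E
python3 - <<'E'
from h import *
for c in("top","side"):
    shot(c,c+"0")
    print(c,np.round(env.calibration(c)["pose"],2).tolist())
    for l in ["cover","leaf","leaf_bar","jig","flange","sleeve"]:
        print(l,[(round(d["conf"],2),[round(d["position"][1]*640),round(d["position"][0]*480)]) for d in env.look_for(c,l)])
print(env.state())
E
```

```text
pics
top [[0.03, -1.0, 0.08, 391.98], [-1.0, -0.03, 0.01, 10.28], [-0.01, -0.08, -1.0, 1330.76], [0.0, 0.0, 0.0, 1.0]]
cover [(0.89, [236, 317]), (0.88, [422, 333]), (0.74, [324, 191])]
leaf [(0.97, [313, 249])]
leaf_bar [(0.73, [166, 238]), (0.59, [312, 248])]
jig [(0.82, [343, 229])]
flange [(0.74, [378, 180])]
sleeve [(0.83, [233, 250])]
side [[0.79, -0.38, 0.49, -200.44], [-0.62, -0.47, 0.63, -850.98], [-0.01, -0.8, -0.6, 879.24], [0.0, 0.0, 0.0, 1.0]]
cover [(0.94, [321, 358]), (0.68, [366, 223]), (0.55, [212, 240])]
leaf [(0.79, [311, 247])]
leaf_bar [(0.64, [313, 247]), (0.17, [350, 260])]
jig [(0.72, [441, 344]), (0.69, [351, 262])]
flange [(0.85, [417, 245])]
sleeve [(0.92, [265, 219])]
{'t': 0.7, 'joints': array([ 1.13736601e+00,  4.90885588e-01,  1.55889361e+00,  6.51291647e-06,
        1.09169653e+00, -1.05600933e-01]), 'qvel': array([-9.30347514e-04, -7.66638909e-05, -2.29911999e-04,  1.08060725e-05,
        5.17509281e-04,  9.69314946e-04]), 'tau': array([ 8.20909845e-04, -6.12332296e+01, -2.58399314e+01,  6.92819827e-02,
        4.45099873e-02, -1.01276103e-05]), 'eef_pos': array([201.23100477, 591.74541007, 182.27210471]), 'tcp_rot': array([3.14147577e+00, 6.57682624e-06, 2.81376027e+00]), 'ft_force': array([-0.37859219, -0.06297471, -0.46558755]), 'moment': array([ 0.00294832,  0.02540914, -0.0220057 ]), 'grip_force': 0.0, 'opening': 0.9994486092802092}
```

View pics/top0.png

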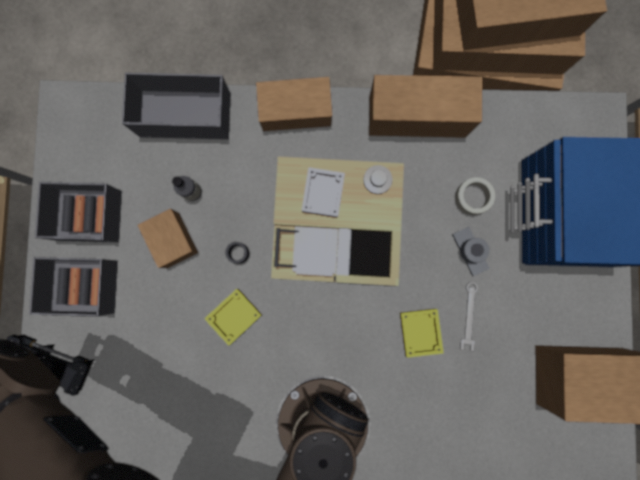

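View pics/side0.png

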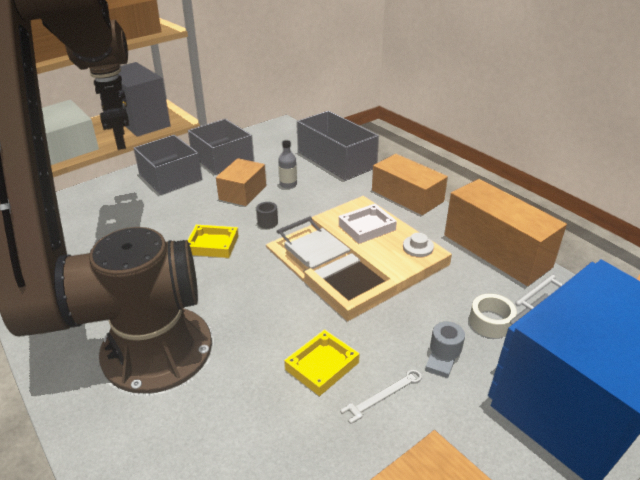

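The silver pan on the deck, top (324,191) and side (366,223), fits: cast aluminium and lying on the jig deck. The yellow pans at top (233,317) and (422,333) lie on the bench and are look-alikes to leave alone. I'll confirm in one enlarged crop.

```bash
python3 - <<'E'
from h import *
im=cv2.imread("pics/top0.png")
cv2.imwrite("pics/crop0.png",cv2.resize(im[150:295,262:415],None,fx=4,fy=4,interpolation=cv2.INTER_CUBIC))
c=env.calibration("top")
print(np.round(ray("top",[[276,157],[405,162],[400,286],[271,279]],36,c)[:,:2],1).tolist(), env.calibration("top")["K"][0])
# silver cover outline
g=im[160:225,295:352].astype(int); 
hsv=cv2.cvtColor(im,cv2.COLOR_BGR2HSV)
m=np.zeros(im.shape[:2],np.uint8); m[163:222,298:352]=(hsv[163:222,298:352,1]<45)*255
n,l,s,_=cv2.connectedComponentsWithStats(m)
i=1+np.argmax(s[1:,4]); cn=cv2.findContours((l==i).astype(np.uint8),0,2)[0][0]
b=cv2.boxPoints(cv2.minAreaRect(cn)); print(s[i],b.tolist()); print(np.round(ray("top",b,66,c)[:,:2],1).tolist())
E
```

```text
[[731.4, 148.0], [725.9, -212.1], [381.4, -202.7], [391.2, 150.4]] [471.52209734   0.         318.00371196]
[ 300  167   45   50 1791] [[299.5028381347656, 211.231201171875], [306.5086364746094, 165.69363403320312], [345.8843688964844, 171.75143432617188], [338.8785705566406, 217.28900146484375]]
[[575.9, 76.2], [701.5, 60.8], [687.4, -46.8], [562.1, -30.6]]
```

View pics/crop0.png

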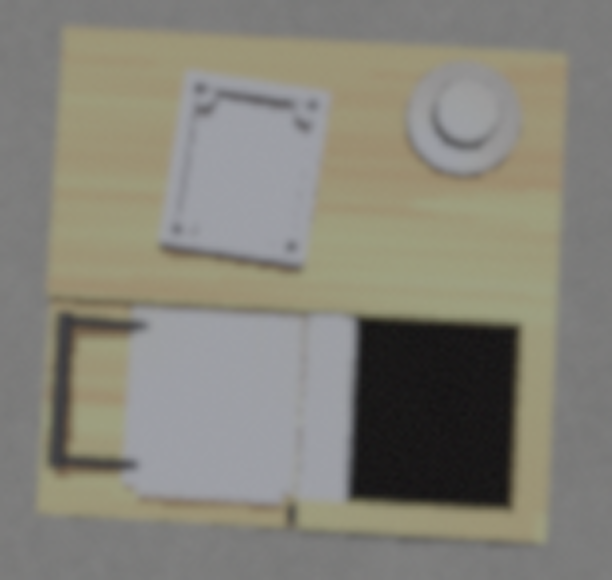

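The crop shows the silver pan open side up at crop (245,170), the leaf at (215,400), the bar along column 62 (rows 315–465), the hinge at about column 302 and the dark pocket at (435,410). The round flange is at (465,118).

```bash
cat >> h.py <<'E'
def fit2(J,W):
    J=np.array(J,float);W=np.array(W,float);a=J-J.mean(0);b=W-W.mean(0)
    th=np.arctan2((a[:,0]*b[:,1]-a[:,1]*b[:,0]).sum(),(a*b).sum());R=np.array([[np.cos(th),-np.sin(th)],[np.sin(th),np.cos(th)]])
    t=W.mean(0)-R@J.mean(0);return th,t,np.round(W-(J@R.T+t),1)
E
python3 - <<'E'
from h import *
c=env.calibration("top")
px=lambda L:[[262+u/4-.4,150+v/4-.4] for u,v in L]
J=[[255,180],[255,-172],[65,180],[-62,0],[65,-35],[65,-149]]
W=ray("top",px([[63,27],[568,53],[50,298],[292,505],[358,318],[521,325]]),36,c)[:,:2]
print(fit2(J,W))
print("bar",ray("top",px([[64,315],[56,466],[60,390]]),46,c)[:,:2].round(1).tolist())
print("cover rim",ray("top",px([[187,72],[330,90],[302,266],[160,246]]),66,c)[:,:2].round(1).tolist())
print(env.calibration("wrist")["pose"],env.calibration("wrist")["K"])
E
```

```text
(np.float64(-0.03213759214068532), array([471.21479764, -28.0550538 ]), array([[ 1.5,  0.6],
       [ 2.8, -0.1],
       [ 0.7, -2.8],
       [-4.9,  2.5],
       [-0.9, -0.9],
       [ 0.8,  0.7]]))
bar [[530.0, 135.9], [426.5, 137.9], [478.4, 136.9]]
cover rim [[696.3, 55.6], [686.3, -42.0], [565.2, -25.8], [576.4, 70.5]]
[[ 3.22332516e-01  9.06231960e-01  2.73578843e-01  1.24118142e+02]
 [ 9.46626506e-01 -3.08603965e-01 -9.30690663e-02  6.18108099e+02]
 [ 8.53533607e-05  2.88976171e-01 -9.57336287e-01  3.85312819e+02]
 [ 0.00000000e+00  0.00000000e+00  0.00000000e+00  1.00000000e+00]] [[377.1154116    0.         319.3214803 ]
 [  0.         377.1154116  239.44813217]
 [  0.           0.           1.        ]]
```

Call:
{"fn": "carry_out", "kwargs": {
  "series": [
    [0.48,-0.58,0.1,-0.65],
    [0.48,-0.58,0.1,-0.65],
    [0.48,-0.58,0.1,-0.65],
    [0.48,-0.58,0.1,-0.65],
    [0.48,-0.58,0.1,-0.65]
  ],
  "fingers": 0.2
}}

```text
t: 1.2
eef_pos: [322.0, 445.6, 207.6]
tcp_rot: [3.141, 0.0, 2.471]
ft_force: [-0.7, -0.3, -0.5]
opening: 0.637
grip_force: 0.0
```

Call:
{"fn": "carry_out", "kwargs": {
  "series": [
    [0.48,-0.58,0.1,-0.65],
    [0.48,-0.58,0.1,-0.65],
    [0.48,-0.58,0.1,-0.65],
    [0.48,-0.58,0.1,-0.65],
    [0.48,-0.58,0.1,-0.65]
  ]
}}

```text
t: 1.7
eef_pos: [442.0, 300.4, 232.7]
tcp_rot: [3.141, 0.0, 2.13]
ft_force: [-0.6, 1.5, -0.2]
opening: 0.399
grip_force: 0.0
```

Call:
{"fn": "carry_out", "kwargs": {
  "series": [
    [0.48,-0.58,0.1,-0.65],
    [0.48,-0.58,0.1,-0.65],
    [0.48,-0.58,0.1,-0.65],
    [0.48,-0.58,0.1,-0.65],
    [0.48,-0.58,0.1,-0.65]
  ]
}}

```text
t: 2.2
eef_pos: [562.1, 155.4, 257.6]
tcp_rot: [3.141, 0.0, 1.79]
ft_force: [-0.1, 0.4, -1.2]
opening: 0.399
grip_force: 0.0
```

Call:
{"fn": "carry_out", "kwargs": {
  "series": [
    [0.48,-0.58,0,-0.65],
    [0.48,-0.58,0,-0.65],
    [0.48,-0.58,0,-0.65],
    [0.48,-0.58,0,-0.65],
    [0,0,0,0]
  ]
}}

```text
t: 2.7
eef_pos: [659.1, 37.3, 256.3]
tcp_rot: [-3.142, 0.001, 1.515]
ft_force: [-0.4, 0.3, -0.5]
opening: 0.398
grip_force: 0.0
```

```bash
python3 - <<'E'
from h import *
c=env.calibration("wrist"); im=shot("wrist","w1"); s=env.state(); print(s["eef_pos"],s["tcp_rot"])
import pickle; pickle.dump(c,open("w1.pkl","wb"))
t=-.128;R=np.array([[np.cos(t),-np.sin(t)],[np.sin(t),np.cos(t)]])
P=[list(R@q+[631,14.5])+[66] for q in [[60,50],[60,-50],[-60,-50],[-60,50],[55,0]]]
t=-.03;R=np.array([[np.cos(t),-np.sin(t)],[np.sin(t),np.cos(t)]])
P+=[list(R@q+[473,-28])+[36] for q in [[255,180],[65,180],[65,0],[65,-35],[61,120],[255,-172]]]
print(proj("wrist",P,c).round().tolist())
E
```

```text
[657.91275191  38.9960432  256.45124814] [-3.14087565e+00  1.02181936e-04  1.51790529e+00]
[[354.0, 186.0], [345.0, 275.0], [238.0, 268.0], [239.0, 178.0], [345.0, 232.0], [383.0, 98.0], [205.0, 103.0], [221.0, 262.0], [224.0, 288.0], [207.0, 160.0], [377.0, 379.0]]
```

View pics/w1.png

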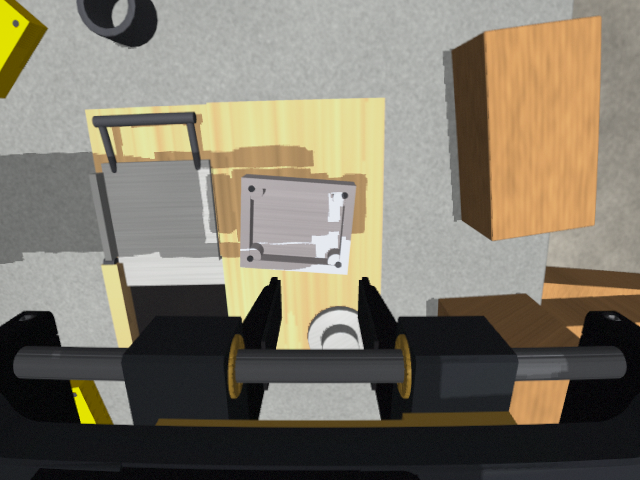

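The wrist view shows the cover rim corners at (241,176), (355,183), (348,274) and (241,267), the bar from (94,121) to (196,118) and the leaf's hinge-side corners at (115,263) and (219,258).

```bash
python3 - <<'E'
from h import *
import pickle; c=pickle.load(open("w1.pkl","rb"))
W=ray("wrist",[[355,183],[348,274],[241,267],[241,176]],66,c)[:,:2]
print(fit2([[60,50],[60,-50],[-60,-50],[-60,50]],W))
W=ray("wrist",[[384,98],[206,103],[219,258],[224,284]],36,c)[:,:2]
print(fit2([[255,180],[65,180],[61,0],[65,-35]],W))
print("bar",ray("wrist",[[95,121],[196,118]],46,c)[:,:2].round(1).tolist())
E
```

```text
(np.float64(-0.11724109819246058), array([633.32430006,  16.12816101]), array([[-0.7,  0.9],
       [ 0.2, -1.4],
       [ 0.3, -0.4],
       [ 0.3,  0.9]]))
(np.float64(-0.03891755998073966), array([473.40292479, -24.43844193]), array([[-1. , -1.6],
       [-0.8, -2.9],
       [ 1.5,  1.6],
       [ 0.4,  2.9]]))
bar [[425.1, 139.7], [534.8, 135.0]]
```

Call:
{"fn": "carry_out", "kwargs": {
  "series": [
    [0.2,-0.2,-0.3,-0.2],
    [0.2,-0.2,-0.7,-0.2],
    [0.2,-0.2,-0.8,-0.24],
    [0,0,-0.8,0],
    [0,0,-0.5,0]
  ]
}}

```text
t: 3.25
eef_pos: [685.8, 11.2, 98.2]
tcp_rot: [-3.138, 0.0, 1.454]
ft_force: [-0.4, 0.4, 0.6]
opening: 0.399
grip_force: 0.0
```

Call:
{"fn": "carry_out", "kwargs": {
  "series": [
    [0,0,-0.3,0],
    [0,0,-0.3,0],
    [0,0,-0.3,0],
    [0,0,-0.1,0],
    [0,0,0,0]
  ]
}}

```text
t: 3.75
eef_pos: [687.1, 10.8, 52.0]
tcp_rot: [-3.141, -0.0, 1.454]
ft_force: [0.0, -0.2, -0.4]
opening: 0.405
grip_force: 0.0
```

Call:
{"fn": "carry_out", "kwargs": {
  "series": [
    [0,0,-0.05,0],
    [0,0,0,0],
    [0,0,0,0],
    [0,0,0,0],
    [0,0,0,0]
  ],
  "fingers": 1
}}

```text
t: 4.25
eef_pos: [687.3, 10.7, 50.0]
tcp_rot: [3.141, -0.0, 1.453]
ft_force: [-0.6, 0.6, -0.5]
opening: 0.043
grip_force: 0.0
```

Call:
{"fn": "carry_out", "kwargs": {
  "series": [
    [0,0,0,0],
    [0,0,0,0],
    [0,0,0,0],
    [0,0,0,0],
    [0,0,0,0]
  ]
}}

```text
t: 4.75
eef_pos: [687.2, 10.8, 49.7]
tcp_rot: [3.142, 0.0, 1.453]
ft_force: [-0.3, -0.7, -0.5]
opening: 0.001
grip_force: 0.0
```

```bash
python3 - <<'E'
from h import *
s=env.state(); print(s["eef_pos"],s["tcp_rot"],s["opening"]*95,s["grip_force"],s["ft_force"])
import pickle
c=env.calibration("wrist"); im=shot("wrist","w2"); pickle.dump(c,open("w2.pkl","wb"))
E
```

```text
[687.18466532  10.75276412  49.73135439] [3.14158002e+00 2.20082391e-05 1.45348704e+00] 0.10021072065073773 0.0 [-0.28929097 -0.72709208 -0.50603332]
```

View pics/w2.png

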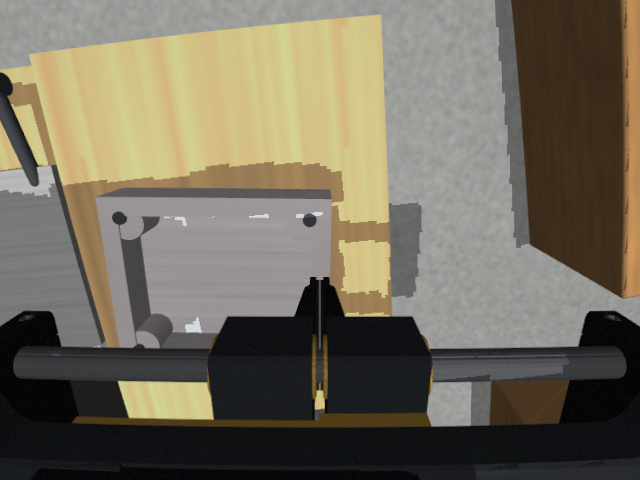

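```bash
python3 - <<'E'
from h import *
import pickle; c=pickle.load(open("w2.pkl","rb"))
p=[[98,198],[331,197],[119,218],[309,220]]
for z in (36,50,66):
    W=ray("wrist",p,z,c); print(z,W[:,:2].round(1).tolist(), np.linalg.norm(W[0]-W[1]).round(1))
print(proj("wrist",[[687.2,10.8,49.7],[687.2,10.8,69],[687.2,10.8,90]],c))
W=ray("wrist",[[32,53],[381,15],[61,168]],36,c);print(W[:,:2].round(1))
im=cv2.imread("pics/w2.png"); cv2.imwrite("pics/w2c.png",cv2.resize(im[180:360,220:440],None,fx=3,fy=3,interpolation=cv2.INTER_CUBIC))
E
```

```text
36 [[562.5, 67.9], [699.4, 51.9], [572.0, 54.5], [685.0, 39.8]] 137.8
50 [[571.2, 69.5], [699.2, 54.5], [580.1, 57.0], [685.8, 43.2]] 128.9
66 [[581.2, 71.3], [699.1, 57.5], [589.4, 59.7], [686.7, 47.0]] 118.7
[[318.49214555 273.58810626]
 [318.39116661 287.2786513 ]
 [318.2580234  305.34554031]]
[[546.9 150.6]
 [735.5 143.9]
 [545.2  88. ]]
```

View pics/w2c.png

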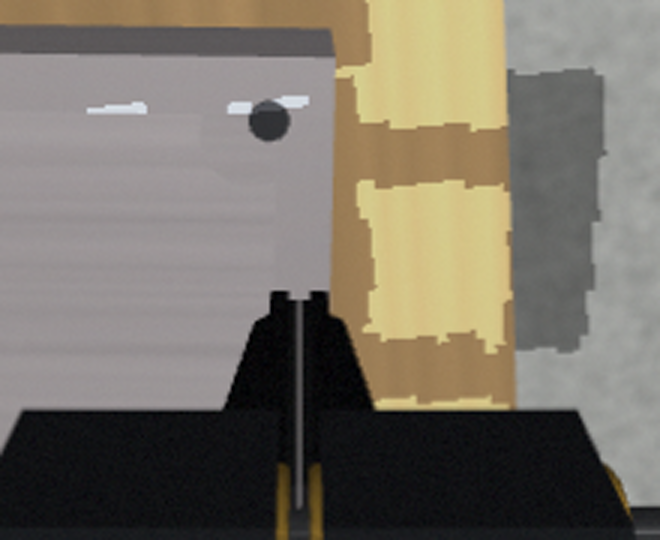

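The fingers shut on nothing. In both wrist pictures their tips project about 30 mm above the reported TCP, which fits shut fingers hovering over the rim. I'll reopen and feel downward gently while watching the force.

Call:
{"fn": "carry_out", "kwargs": {
  "series": [
    [0,0,0,0],
    [0,0,0,0],
    [0,0,0,0],
    [0,0,0,0],
    [0,0,0,0]
  ],
  "fingers": 0.2
}}

```text
t: 5.3
eef_pos: [687.2, 10.7, 49.7]
tcp_rot: [3.142, 0.0, 1.453]
ft_force: [-0.9, 0.4, 0.1]
opening: 0.36
grip_force: 0.0
```

Call:
{"fn": "carry_out", "kwargs": {
  "series": [
    [0,0,-0.04,0],
    [0,0,-0.03,0],
    [0,0,-0.03,0],
    [0,0,-0.03,0],
    [0,0,0,0]
  ]
}}

```text
t: 5.8
eef_pos: [687.1, 10.8, 43.0]
tcp_rot: [-3.141, 0.0, 1.454]
ft_force: [0.9, 0.5, 0.3]
opening: 0.4
grip_force: 0.0
```

Call:
{"fn": "carry_out", "kwargs": {
  "series": [
    [0,0,-0.08,0],
    [0,0,-0.08,0],
    [0,0,-0.06,0],
    [0,0,-0.06,0],
    [0,0,0,0]
  ]
}}

```text
t: 6.3
eef_pos: [687.0, 10.8, 28.7]
tcp_rot: [-3.141, 0.0, 1.453]
ft_force: [-1.1, 0.5, 1.5]
opening: 0.4
grip_force: 0.0
```

```bash
python3 - <<'E'
from h import *
s=env.state(); print(s["eef_pos"],s["ft_force"],s["opening"]*95)
c=env.calibration("wrist"); im=shot("wrist","w3")
cv2.imwrite("pics/w3c.png",im[150:400,60:460,::-1])
E
```

```text
[686.96931284  10.77775512  28.67653714] [-1.10499917  0.5066142   1.46903095] 37.98896317835242
```

View pics/w3c.png

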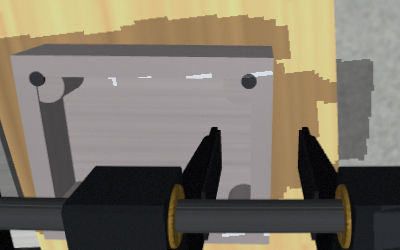

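The fingers now straddle the +x wall with no contact even at a reported 28.7, so the tips really are about 30 mm higher than reported. I'll keep lowering, then close.

Call:
{"fn": "carry_out", "kwargs": {
  "series": [
    [0,0,-0.06,0],
    [0,0,-0.06,0],
    [0,0,-0.06,0],
    [0,0,-0.04,0],
    [0,0,0,0]
  ]
}}

```text
t: 6.85
eef_pos: [687.0, 10.8, 17.9]
tcp_rot: [-3.141, 0.0, 1.453]
ft_force: [-0.1, -0.3, 0.6]
opening: 0.402
grip_force: 0.0
```

Call:
{"fn": "carry_out", "kwargs": {
  "series": [
    [0,0,0,0],
    [0,0,0,0],
    [0,0,0,0],
    [0,0,0,0],
    [0,0,0,0]
  ],
  "fingers": 1
}}

```text
t: 7.35
eef_pos: [687.3, 10.8, 18.4]
tcp_rot: [3.141, -0.0, 1.453]
ft_force: [1.0, 0.3, -0.2]
opening: 0.102
grip_force: 30.0
```

Call:
{"fn": "carry_out", "kwargs": {
  "series": [
    [-0.1,0.07,0,0.15],
    [-0.2,0.07,0,0.15],
    [-0.2,0.07,0,0.15],
    [-0.2,0.07,0,0.15],
    [-0.2,0.07,0,0.15]
  ]
}}

```text
t: 7.85
eef_pos: [641.1, 28.7, 18.3]
tcp_rot: [3.142, 0.0, 1.534]
ft_force: [3.3, -0.3, -0.8]
opening: 0.105
grip_force: 30.0
```

Call:
{"fn": "carry_out", "kwargs": {
  "series": [
    [-0.3,0,0,0],
    [-0.3,0,0,0],
    [-0.3,0,0,0],
    [-0.3,0,0,0],
    [0,0,0,0]
  ]
}}

```text
t: 8.35
eef_pos: [579.6, 28.6, 18.4]
tcp_rot: [-3.139, -0.0, 1.533]
ft_force: [-2.8, 0.8, -0.2]
opening: 0.099
grip_force: 30.0
```

```bash
python3 - <<'E'
from h import *
import pickle
s=env.state(); print(s["eef_pos"],s["tcp_rot"],s["ft_force"],s["opening"]*95)
c=env.calibration("wrist"); im=shot("wrist","w4"); pickle.dump(c,open("w4.pkl","wb"))
E
```

```text
[579.56021028  28.63369892  18.35299184] [-3.13875549e+00 -9.36076453e-05  1.53279539e+00] [-2.84349492  0.83902259 -0.22879272] 9.419907523688531
```

View pics/w4.png

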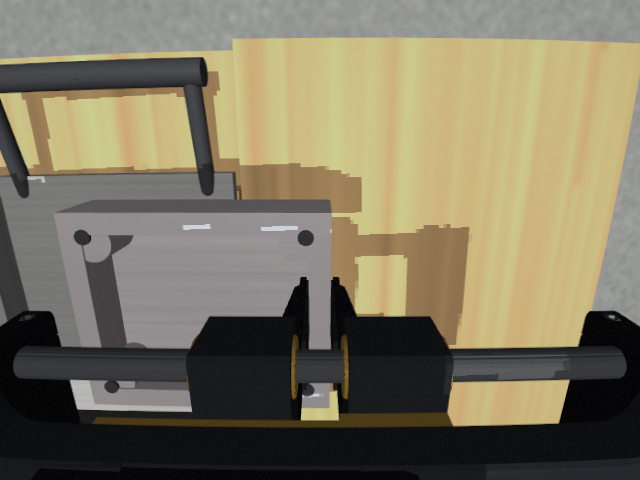

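The wrist view shows the cover half on the leaf, with its rim's far edge from (57,212) to (331,203). The leaf's outer edge runs from (0,178) to (236,172), and the deck corner is at (234,40).

```bash
python3 - <<'E'
from h import *
import pickle; c=pickle.load(open("w4.pkl","rb"))
A=ray("wrist",[[57,212],[331,212],[300,203]],66,c);B=ray("wrist",[[331,202],[95,202]],36,c)
C=ray("wrist",[[236,172],[30,177],[234,40],[640,44]],36,c);D=ray("wrist",[[205,72]],46,c)
for n in "ABCD": print(n,eval(n)[:,:2].round(1).tolist())
E
```

```text
A [[468.5, 80.3], [586.9, 75.6], [574.1, 79.9]]
B [[587.7, 73.9], [467.8, 78.8]]
C [[541.7, 90.6], [436.1, 93.1], [546.4, 149.7], [733.6, 143.8]]
D [[534.5, 135.4]]
```

Call:
{"fn": "carry_out", "kwargs": {
  "series": [
    [-0.25,0.01,0,0.02],
    [-0.25,0.01,0,0.02],
    [-0.25,0.01,0,0.02],
    [-0.1,0,0,0],
    [0,0,0,0]
  ]
}}

```text
t: 8.9
eef_pos: [539.1, 29.9, 18.3]
tcp_rot: [-3.14, -0.0, 1.538]
ft_force: [-5.1, -0.2, 3.8]
opening: 0.103
grip_force: 30.0
```

Call:
{"fn": "carry_out", "kwargs": {
  "series": [
    [-0.04,0,0,0],
    [-0.03,0,0,0],
    [-0.02,0,0,0],
    [0,0,0,0],
    [0,0,0,0]
  ]
}}

```text
t: 9.4
eef_pos: [534.9, 29.7, 18.0]
tcp_rot: [-3.141, 0.0, 1.538]
ft_force: [0.7, 0.8, -3.3]
opening: 0.105
grip_force: 30.0
```

Call:
{"fn": "carry_out", "kwargs": {
  "series": [
    [-0.03,0,0,0],
    [-0.03,0,0,0],
    [0,0,0,0],
    [0,0,0,0],
    [0,0,0,0]
  ]
}}

```text
t: 9.9
eef_pos: [531.9, 29.8, 18.2]
tcp_rot: [-3.141, -0.0, 1.538]
ft_force: [-0.8, -0.7, -4.3]
opening: 0.099
grip_force: 30.0
```

Call:
{"fn": "carry_out", "kwargs": {
  "series": [
    [-0.03,0,0,0],
    [-0.02,0,0,0],
    [0,0,0,0],
    [0,0,0,0],
    [0,0,0,0]
  ]
}}

```text
t: 10.4
eef_pos: [530.1, 29.8, 18.4]
tcp_rot: [3.141, 0.0, 1.538]
ft_force: [3.0, 0.8, -3.1]
opening: 0.102
grip_force: 30.0
```

Call:
{"fn": "carry_out", "kwargs": {
  "series": [
    [-0.03,0,0,0],
    [-0.03,0,0,0],
    [0,0,0,0],
    [0,0,0,0],
    [0,0,0,0]
  ]
}}

```text
t: 10.9
eef_pos: [530.2, 29.8, 19.2]
tcp_rot: [3.134, -0.0, 1.538]
ft_force: [12.6, 2.8, -2.3]
opening: 0.104
grip_force: 30.0
```

```bash
python3 - <<'E'
from h import *
import pickle
s=env.state(); print(s["eef_pos"],s["tcp_rot"],s["ft_force"],s["opening"]*95)
c=env.calibration("wrist"); im=shot("wrist","w5"); pickle.dump(c,open("w5.pkl","wb"))
E
```

```text
[530.20008743  29.78267944  19.23013241] [ 3.13386259e+00 -8.71870375e-05  1.53813749e+00] [12.58325478  2.78942529 -2.26406595] 9.905633361189786
```

View pics/w5.png

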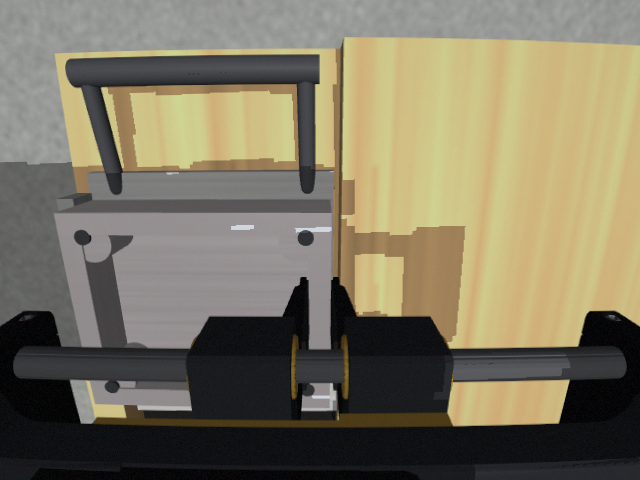

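The stop is felt (12.6 N) and the cover lies wholly on the leaf. I've viewed 9 pictures, so I'll work numerically from here and keep the last one for the pocket.

```bash
python3 - <<'E'
from h import *
import pickle; c=pickle.load(open("w5.pkl","rb"))
im=cv2.imread("pics/w5.png")
g=cv2.cvtColor(im,cv2.COLOR_BGR2GRAY).astype(int)
for col in(150,200,250,280): print(col,g[160:220,col].tolist())
C=ray("wrist",[[90,173],[332,171],[342,38],[640,44]],36,c);D=ray("wrist",[[70,72],[319,68]],46,c);A=ray("wrist",[[58,211],[331,211]],66,c)
for n in "ACD": print(n,eval(n)[:,:2].round(1).tolist())
E
```

```text
150 [193, 192, 191, 192, 192, 192, 183, 131, 130, 132, 120, 76, 99, 127, 125, 126, 127, 127, 125, 123, 123, 123, 125, 128, 128, 127, 127, 125, 125, 125, 125, 124, 125, 125, 125, 124, 125, 127, 129, 110, 90, 86, 84, 85, 86, 87, 88, 88, 87, 86, 90, 88, 110, 139, 145, 146, 146, 146, 147, 146]
200 [202, 176, 139, 140, 139, 139, 139, 139, 139, 140, 108, 91, 116, 126, 125, 128, 126, 126, 124, 123, 121, 122, 126, 129, 129, 127, 125, 126, 126, 124, 126, 125, 126, 124, 125, 127, 126, 128, 127, 103, 86, 87, 86, 88, 86, 85, 85, 85, 86, 86, 88, 86, 99, 144, 147, 146, 147, 147, 146, 147]
250 [124, 124, 123, 125, 125, 125, 126, 126, 127, 124, 86, 96, 122, 127, 125, 126, 124, 123, 123, 119, 120, 121, 125, 126, 126, 126, 123, 122, 123, 122, 122, 123, 123, 123, 124, 125, 126, 125, 124, 105, 85, 87, 88, 88, 86, 88, 87, 87, 87, 86, 89, 85, 101, 149, 149, 148, 149, 148, 149, 147]
280 [196, 146, 133, 133, 133, 134, 133, 133, 133, 121, 79, 98, 123, 125, 126, 124, 123, 125, 122, 120, 120, 120, 122, 126, 126, 126, 124, 124, 121, 121, 122, 122, 123, 123, 125, 126, 125, 124, 123, 101, 86, 87, 87, 87, 87, 89, 87, 90, 85, 86, 88, 89, 105, 150, 150, 150, 149, 149, 147, 149]
A [[419.2, 81.3], [536.9, 77.0]]
C [[418.5, 94.0], [538.8, 90.3], [544.7, 149.8], [685.4, 146.2]]
D [[424.0, 139.6], [533.9, 136.1]]
```

Call:
{"fn": "carry_out", "kwargs": {
  "series": [
    [0.03,0,0,0],
    [0.02,0,0,0],
    [0,0,0,0],
    [0,0,0,0],
    [0,0,0,0]
  ]
}}

```text
t: 11.45
eef_pos: [530.1, 29.8, 18.5]
tcp_rot: [3.14, -0.0, 1.538]
ft_force: [5.1, 1.2, -2.8]
opening: 0.107
grip_force: 30.0
```

Call:
{"fn": "carry_out", "kwargs": {
  "series": [
    [0,0,0,0],
    [0,0,0,0],
    [0,0,0,0],
    [0,0,0,0],
    [0,0,0.2,0]
  ],
  "fingers": 0.3
}}

```text
t: 11.95
eef_pos: [528.4, 29.7, 27.7]
tcp_rot: [-3.139, -0.0, 1.538]
ft_force: [-0.7, -0.4, -0.5]
opening: 0.343
grip_force: 0.0
```

Call:
{"fn": "carry_out", "kwargs": {
  "series": [
    [0,0,0.6,0],
    [0,0,0.8,0],
    [0,0,0.8,0],
    [0,0,0.2,0.5],
    [0,0,0,1]
  ]
}}

```text
t: 12.45
eef_pos: [530.0, 29.7, 151.3]
tcp_rot: [3.137, 0.001, 1.698]
ft_force: [0.4, -0.1, -1.1]
opening: 0.35
grip_force: 0.0
```

Call:
{"fn": "carry_out", "kwargs": {
  "series": [
    [-0.1,0.2,0,1],
    [-0.1,0.2,0,1],
    [-0.1,0.2,0,1],
    [-0.1,0.2,0,1],
    [-0.1,0.2,0,1]
  ]
}}

```text
t: 12.95
eef_pos: [503.8, 80.1, 149.0]
tcp_rot: [3.141, 0.0, 2.223]
ft_force: [0.2, 0.3, -0.3]
opening: 0.35
grip_force: 0.0
```

Call:
{"fn": "carry_out", "kwargs": {
  "series": [
    [-0.1,0.2,0,1],
    [-0.1,0.2,0,1],
    [-0.1,0.2,0,1],
    [-0.1,0.2,0,1],
    [-0.1,0.2,0,1]
  ]
}}

```text
t: 13.45
eef_pos: [478.8, 130.1, 149.0]
tcp_rot: [3.141, 0.0, 2.747]
ft_force: [0.5, -0.4, 0.7]
opening: 0.352
grip_force: 0.0
```

Call:
{"fn": "carry_out", "kwargs": {
  "series": [
    [0,0.15,0,1],
    [0,0,0,1],
    [0,0,0,1],
    [0,0,0,0.5],
    [0,0,0,0]
  ]
}}

```text
t: 13.95
eef_pos: [479.1, 137.3, 148.9]
tcp_rot: [3.141, 0.0, 3.11]
ft_force: [0.4, -0.5, -0.1]
opening: 0.349
grip_force: 0.0
```

```bash
python3 - <<'E'
from h import *
import pickle
s=env.state(); print(s["eef_pos"],s["tcp_rot"],s["ft_force"],s["joints"],s["opening"])
c=env.calibration("wrist"); im=shot("wrist","w6"); pickle.dump(c,open("w6.pkl","wb"))
for l in("cover","leaf_bar","leaf","sleeve"): print(l,[(round(d["conf"],2),[round(d["position"][1]*640),round(d["position"][0]*480)]) for d in env.look_for("wrist",l)])
print(proj("wrist",[[480,137.4,46],[427,139,46],[534,135.7,46]],c).round(1))
print(ray("top",[[233,250]],55).round(), np.linalg.inv(c["pose"])@np.r_[s["eef_pos"],1])
g=cv2.cvtColor(im,cv2.COLOR_RGB2GRAY)
for r in range(60,300,20): print(r,(g[r,240:420:4]).tolist())
E
```

```text
[479.08112366 137.26683394 148.88318917] [3.14146018e+00 3.56006605e-04 3.10988835e+00] [ 0.41041392 -0.53874925 -0.09411116] [ 1.46381292e-01  3.53995709e-01  1.90372776e+00  8.70842371e-05
  8.83495345e-01 -1.39276599e+00] 0.3494308077623073
cover [(0.86, [186, 226]), (0.6, [446, 28])]
leaf_bar [(0.83, [263, 194])]
leaf [(0.67, [264, 193])]
sleeve [(0.58, [456, 206])]
[[319.5 228. ]
 [319.4 164.1]
 [319.5 287.2]]
[[467. 254.  55.]] [3.31098216e-02 1.92900833e+01 2.17928433e+02 1.00000000e+00]
60 [112, 114, 115, 116, 113, 112, 113, 115, 111, 107, 107, 116, 111, 112, 113, 112, 113, 116, 112, 114, 113, 115, 114, 113, 111, 119, 115, 112, 114, 114, 110, 113, 116, 169, 169, 172, 169, 175, 175, 174, 172, 175, 165, 172, 179]
80 [109, 113, 110, 110, 106, 115, 111, 112, 108, 111, 114, 119, 114, 113, 114, 113, 114, 108, 112, 113, 111, 109, 114, 113, 112, 118, 116, 110, 116, 110, 109, 109, 115, 111, 161, 168, 173, 178, 176, 170, 175, 178, 178, 176, 176]
100 [114, 115, 116, 116, 113, 110, 112, 114, 112, 113, 114, 112, 112, 118, 118, 113, 113, 111, 113, 117, 109, 114, 114, 111, 111, 113, 114, 14
[... 1407 characters left out ...]
7, 114, 113, 109, 110, 156, 179, 48]
240 [162, 162, 81, 100, 220, 143, 140, 142, 156, 211, 210, 211, 209, 211, 210, 210, 210, 211, 185, 77, 90, 70, 213, 213, 174, 173, 177, 172, 178, 170, 175, 176, 179, 176, 170, 179, 178, 172, 178, 175, 170, 180, 181, 175, 167]
260 [231, 230, 81, 81, 218, 216, 210, 211, 149, 148, 149, 148, 148, 148, 147, 148, 148, 144, 136, 76, 90, 70, 213, 213, 175, 176, 180, 171, 176, 176, 173, 175, 171, 174, 172, 167, 181, 178, 176, 169, 172, 173, 176, 166, 170]
280 [230, 230, 137, 83, 217, 209, 143, 105, 78, 12, 11, 18, 83, 83, 84, 84, 82, 82, 78, 78, 88, 69, 201, 199, 173, 172, 174, 174, 175, 10, 10, 114, 169, 174, 173, 182, 173, 175, 171, 177, 171, 169, 177, 173, 169]
```

Call:
{"fn": "carry_out", "kwargs": {
  "series": [
    [0,0,-0.4,0],
    [0,0,-0.7,0],
    [0,0,-0.7,0],
    [0,0,-0.6,0],
    [0,0,0,0]
  ]
}}

```text
t: 14.7
eef_pos: [477.4, 136.9, 25.5]
tcp_rot: [-3.141, -0.006, 3.108]
ft_force: [-0.3, 0.1, 0.1]
opening: 0.35
grip_force: 0.0
```

Call:
{"fn": "carry_out", "kwargs": {
  "series": [
    [0,0,-0.1,0],
    [0,0,-0.1,0],
    [0,0,-0.1,0],
    [0,0,-0.1,0],
    [0,0,0,0]
  ]
}}

```text
t: 15.2
eef_pos: [479.1, 137.2, 8.1]
tcp_rot: [3.142, -0.0, 3.109]
ft_force: [0.2, -0.4, 0.2]
opening: 0.351
grip_force: 0.0
```

Call:
{"fn": "carry_out", "kwargs": {
  "series": [
    [0,0,-0.06,0],
    [0,0,-0.06,0],
    [0,0,-0.06,0],
    [0,0,0,0],
    [0,0,0,0]
  ]
}}

```text
t: 15.7
eef_pos: [479.2, 137.2, -0.8]
tcp_rot: [3.142, -0.0, 3.109]
ft_force: [0.4, -0.4, 0.7]
opening: 0.347
grip_force: 0.0
```

Call:
{"fn": "carry_out", "kwargs": {
  "series": [
    [0,0,0,0],
    [0,0,0,0],
    [0,0,0,0],
    [0,0,0,0],
    [0,0,0,0]
  ],
  "fingers": 1
}}

```text
t: 16.2
eef_pos: [479.2, 137.3, -0.7]
tcp_rot: [3.141, 0.0, 3.109]
ft_force: [0.4, 0.4, 0.1]
opening: 0.121
grip_force: 30.0
```

```bash
python3 - <<'E'
import numpy as np
a=np.r_[0,np.arange(1,26)*.06, 1.5+np.arange(1,11)*.04]
P=np.c_[165.3*np.cos(a+.06)*.032,165.3*np.cos(a+.06),165.3*np.sin(a+.06)]/50
Q=np.round(P-P[0],2);D=np.round(np.diff(Q,axis=0),2)
for i in range(0,35,5): print([[*map(float,d),0] for d in D[i:i+5]],(P[i+5]-P[0])*50)
E
```

```text
[[-0.0, -0.02, 0.2, 0], [0.0, -0.03, 0.19, 0], [0.0, -0.04, 0.2, 0], [0.0, -0.05, 0.19, 0], [-0.01, -0.07, 0.19, 0]] [ -0.32956174 -10.2988043   48.31888049]
[[0.0, -0.07, 0.18, 0], [0.0, -0.09, 0.18, 0], [0.0, -0.09, 0.17, 0], [-0.01, -0.11, 0.17, 0], [0.0, -0.12, 0.16, 0]] [ -1.10133867 -34.41683338  91.43616536]
[[-0.01, -0.12, 0.15, 0], [0.0, -0.14, 0.15, 0], [0.0, -0.14, 0.13, 0], [-0.01, -0.16, 0.13, 0], [0.0, -0.15, 0.12, 0]] [ -2.24639026 -70.19969555 125.50031597]
[[-0.01, -0.17, 0.11, 0], [-0.01, -0.17, 0.1, 0], [0.0, -0.18, 0.09, 0], [-0.01, -0.18, 0.07, 0], [0.0, -0.19, 0.07, 0]] [  -3.66243246 -114.4510143   147.46848319]
[[-0.01, -0.19, 0.05, 0], [-0.01, -0.19, 0.05, 0], [0.0, -0.2, 0.03, 0], [-0.01, -0.2, 0.02, 0], [0.0, -0.19, 0.01, 0]] [  -5.22297444 -163.2179511   155.37831608]
[[-0.01, -0.14, 0.0, 0], [0.0, -0.13, -0.01, 0], [-0.01, -0.13, -0.01, 0], [0.0, -0.13, -0.02, 0], [-0.01, -0.13, -0.02, 0]] [  -6.27493282 -196.09165072  152.43805835]
[[0.0, -0.13, -0.03, 0], [0.0, -0.13, -0.03, 0], [-0.01, -0.13, -0.04, 0], [0.0, -0.12, -0.04, 0], [-0.01, -0.12, -0.05, 0]] [  -7.28722963 -227.72592597  143.02541412]
```

Call:
{"fn": "carry_out", "kwargs": {
  "series": [
    [0,-0.02,0.2,0],
    [0,-0.03,0.19,0],
    [0,-0.04,0.2,0],
    [0,-0.05,0.19,0],
    [-0.01,-0.07,0.19,0]
  ]
}}

```text
t: 16.7
eef_pos: [478.9, 127.0, 48.9]
tcp_rot: [3.141, 0.001, 3.109]
ft_force: [0.9, 8.5, -3.4]
opening: 0.118
grip_force: 30.0
```

Call:
{"fn": "carry_out", "kwargs": {
  "series": [
    [0,-0.07,0.18,0],
    [0,-0.09,0.18,0],
    [0,-0.09,0.17,0],
    [-0.01,-0.11,0.17,0],
    [0,-0.12,0.16,0]
  ]
}}

```text
t: 17.2
eef_pos: [478.3, 103.9, 92.5]
tcp_rot: [3.139, 0.001, 3.108]
ft_force: [-2.6, 18.0, 7.1]
opening: 0.118
grip_force: 30.0
```

Call:
{"fn": "carry_out", "kwargs": {
  "series": [
    [-0.01,-0.09,0.16,0],
    [0,-0.13,0.16,0],
    [0,-0.14,0.13,0],
    [-0.01,-0.16,0.13,0],
    [0,-0.15,0.12,0]
  ]
}}

```text
t: 17.7
eef_pos: [477.2, 69.9, 127.5]
tcp_rot: [3.139, 0.001, 3.108]
ft_force: [-1.6, 12.5, 11.9]
opening: 0.112
grip_force: 30.0
```

Call:
{"fn": "carry_out", "kwargs": {
  "series": [
    [0,-0.13,0.17,0],
    [-0.01,-0.17,0.1,0],
    [0,-0.17,0.09,0],
    [-0.01,-0.18,0.08,0],
    [0,-0.19,0.07,0]
  ]
}}

```text
t: 18.2
eef_pos: [475.8, 26.9, 151.9]
tcp_rot: [3.141, -0.001, 3.109]
ft_force: [-3.3, 5.8, 5.7]
opening: 0.119
grip_force: 30.0
```

Call:
{"fn": "carry_out", "kwargs": {
  "series": [
    [-0.01,-0.18,0.07,0],
    [-0.01,-0.19,0.05,0],
    [0,-0.19,0.04,0],
    [-0.01,-0.2,0.03,0],
    [0,-0.19,0.01,0]
  ]
}}

```text
t: 18.7
eef_pos: [474.2, -21.1, 161.6]
tcp_rot: [3.142, -0.001, 3.109]
ft_force: [-4.4, 2.5, 3.1]
opening: 0.117
grip_force: 30.0
```

```bash
python3 - <<'E'
from h import *
s=env.state(); print(s["eef_pos"],s["ft_force"],s["moment"])
for cam in("top","side","wrist"):
    shot(cam,"up_"+cam)
    for l in("cover","leaf"): print(cam,l,[(round(d["conf"],2),[round(d["position"][1]*640),round(d["position"][0]*480)]) for d in env.look_for(cam,l)])
print(proj("side",[[477,28-57,60],[477,-40,80]]).round())
E
```

```text
[474.21176016 -21.07670457 161.59319175] [-4.3963482   2.53660375  3.10627851] [ 0.74184354  0.78248468 -0.01670131]
top cover [(0.92, [423, 331]), (0.8, [233, 316])]
top leaf []
side cover [(0.88, [208, 239]), (0.8, [321, 361])]
side leaf [(0.76, [319, 224])]
wrist cover [(0.96, [602, 35]), (0.82, [45, 28]), (0.76, [281, 217])]
wrist leaf [(0.67, [322, 247])]
[[333. 251.]
 [335. 247.]]
```

Call:
{"fn": "carry_out", "kwargs": {
  "series": [
    [0,-0.16,0,0],
    [-0.01,-0.17,0,0],
    [0,-0.16,-0.01,0],
    [-0.01,-0.16,-0.02,0],
    [0,-0.16,-0.03,0]
  ]
}}

```text
t: 19.65
eef_pos: [473.0, -61.5, 158.0]
tcp_rot: [3.141, -0.001, 3.109]
ft_force: [-4.9, 1.0, 0.6]
opening: 0.12
grip_force: 30.0
```

Call:
{"fn": "carry_out", "kwargs": {
  "series": [
    [0,-0.16,-0.04,0],
    [-0.01,-0.16,-0.05,0],
    [0,-0.15,-0.05,0],
    [0,0,0,0],
    [0,0,0,0]
  ]
}}

```text
t: 20.15
eef_pos: [472.5, -85.2, 150.8]
tcp_rot: [-3.141, -0.002, 3.109]
ft_force: [-6.0, -0.8, 1.7]
opening: 0.117
grip_force: 30.0
```

```bash
python3 - <<'E'
from h import *
s=env.state(); print(s["eef_pos"],s["ft_force"],s["moment"])
for cam in("top","side","wrist"):
    shot(cam,"ov_"+cam)
    for l in("cover","leaf"): print(cam,l,[(round(d["conf"],2),[round(d["position"][1]*640),round(d["position"][0]*480)]) for d in env.look_for(cam,l)])
E
```

```text
[472.45592515 -85.18762007 150.83803194] [-6.03245213 -0.76107717  1.65499951] [0.07312656 1.09690891 0.0226377 ]
top cover [(0.68, [422, 333])]
top leaf []
side cover [(0.77, [356, 280]), (0.62, [319, 362])]
side leaf [(0.6, [333, 238])]
wrist cover [(0.89, [262, 213]), (0.7, [632, 12]), (0.62, [94, 27])]
wrist leaf [(0.71, [359, 240]), (0.45, [435, 236]), (0.39, [262, 213])]
```

```bash
python3 - <<'E'
from h import *
t=-.032;R=np.array([[np.cos(t),-np.sin(t)],[np.sin(t),np.cos(t)]]);o=np.array([475.3,-28])
P=[[*(R@np.array(q[:2])+o),q[2]] for q in [[0,-92,46],[60,-42,46],[60,-142,46],[-60,-142,46],[-60,-42,46]]]
print(proj("side",P).round().tolist())
im=cv2.imread("pics/ov_side.png"); a=cv2.resize(im[190:350,270:430],(480,480),interpolation=cv2.INTER_CUBIC)
im=cv2.imread("pics/ov_wrist.png"); b=cv2.resize(im[120:340,180:400],(320,320))
b=np.vstack([b,np.zeros((160,320,3),np.uint8)]); cv2.imwrite("pics/ov.png",np.hstack([a,b]))
E
```

```text
[[355.0, 274.0], [361.0, 255.0], [388.0, 275.0], [349.0, 296.0], [323.0, 273.0]]
```

View pics/ov.png

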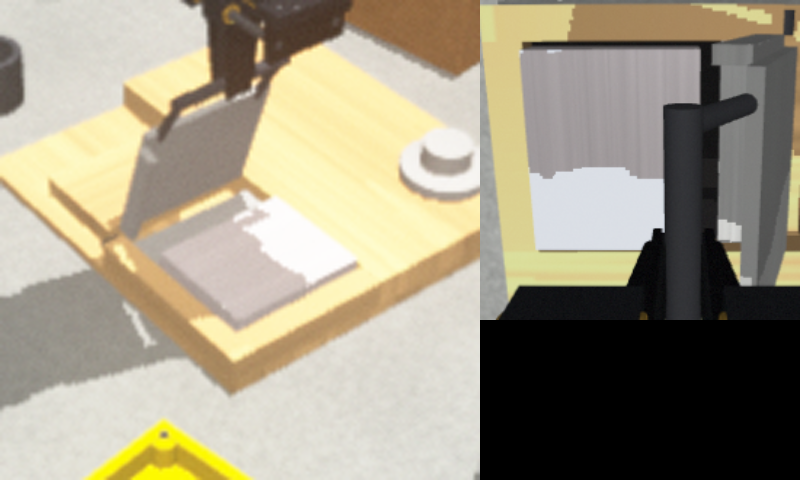

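The side crop shows the cover outer face up in the pocket, and the wrist crop shows it lying toward the far (-y) wall. I'll check numerically that it is flat.

```bash
python3 - <<'E'
from h import *
c=env.calibration("wrist")
t=-.032;R=np.array([[np.cos(t),-np.sin(t)],[np.sin(t),np.cos(t)]]);o=np.array([475.3,-28])
for z in(42,46,50,54):
    W=ray("wrist",[[207.5,154.4],[219.9,291.9],[331,151]],z,c)[:,:2]; J=(W-o)@R
    S=(ray("side",[[324,273],[350,299],[389,278],[359,255]],z)[:,:2]-o)@R
    print(z,J.round(1).tolist(),np.linalg.norm(W[0]-W[1]).round(1),np.linalg.norm(W[0]-W[2]).round(1),"side",S.round(1).tolist())
E
```

```text
42 [[-60.9, -148.1], [61.1, -147.2], [-63.2, -47.6]] 121.9 100.6 side [[-53.6, -39.4], [-61.5, -149.2], [59.3, -147.9], [58.9, -35.8]]
46 [[-61.2, -147.0], [59.2, -146.0], [-63.5, -47.7]] 120.4 99.3 side [[-56.5, -43.3], [-64.3, -152.5], [55.9, -151.2], [55.5, -39.7]]
50 [[-61.4, -145.8], [57.4, -144.9], [-63.7, -47.8]] 118.8 98.0 side [[-59.3, -47.1], [-67.1, -155.8], [52.5, -154.5], [52.2, -43.6]]
54 [[-61.7, -144.6], [55.5, -143.7], [-64.0, -48.0]] 117.3 96.7 side [[-62.2, -51.0], [-69.9, -159.1], [49.1, -157.8], [48.8, -47.4]]
```

```bash
python3 - <<'E'
import numpy as np
a=np.linspace(1.93,.03,26)
P=np.c_[165.3*np.cos(a)*.032,165.3*np.cos(a),165.3*np.sin(a)]/50
Q=np.round(P-P[0],2);D=np.round(np.diff(Q,axis=0),2)
for i in range(0,25,5): print([[*map(float,d),0] for d in D[i:i+5]],P[i+5]*50+[0,-28,-4])
E
```

```text
[[0.01, 0.24, 0.08, 0], [0.01, 0.24, 0.06, 0], [0.0, 0.25, 0.04, 0], [0.01, 0.25, 0.03, 0], [0.01, 0.25, 0.0, 0]] [ 1.09996321e-01 -2.45626150e+01  1.61264256e+02]
[[0.01, 0.25, -0.01, 0], [0.01, 0.25, -0.04, 0], [0.0, 0.25, -0.05, 0], [0.01, 0.24, -0.07, 0], [0.01, 0.23, -0.09, 0]] [  2.06374635  36.49207342 148.20007381]
[[0.01, 0.23, -0.11, 0], [0.0, 0.22, -0.12, 0], [0.01, 0.21, -0.14, 0], [0.01, 0.19, -0.16, 0], [0.0, 0.19, -0.17, 0]] [  3.72306018  88.34563068 113.42139593]
[[0.01, 0.17, -0.18, 0], [0.0, 0.16, -0.2, 0], [0.01, 0.14, -0.2, 0], [0.0, 0.13, -0.22, 0], [0.0, 0.1, -0.23, 0]] [  4.8512023  123.60007201  61.89012192]
[[0.01, 0.1, -0.23, 0], [0.0, 0.07, -0.24, 0], [0.0, 0.05, -0.25, 0], [0.0, 0.04, -0.25, 0], [0.0, 0.02, -0.25, 0]] [  5.28721986 137.22562058   0.95825618]
```

Call:
{"fn": "carry_out", "kwargs": {
  "series": [
    [0.01,0.24,0.08,0],
    [0.01,0.24,0.06,0],
    [0,0.25,0.04,0],
    [0.01,0.25,0.03,0],
    [0.01,0.25,0,0]
  ]
}}

```text
t: 21.1
eef_pos: [475.9, -22.4, 162.0]
tcp_rot: [-3.141, 0.002, 3.109]
ft_force: [1.2, -1.5, -2.6]
opening: 0.119
grip_force: 30.0
```

Call:
{"fn": "carry_out", "kwargs": {
  "series": [
    [0.01,0.25,-0.01,0],
    [0.01,0.25,-0.04,0],
    [0,0.25,-0.05,0],
    [0.01,0.24,-0.07,0],
    [0.01,0.23,-0.09,0]
  ]
}}

```text
t: 21.6
eef_pos: [477.8, 39.4, 148.7]
tcp_rot: [3.141, 0.002, 3.109]
ft_force: [5.5, -0.9, -0.3]
opening: 0.117
grip_force: 30.0
```

Call:
{"fn": "carry_out", "kwargs": {
  "series": [
    [0.01,0.23,-0.11,0],
    [0,0.22,-0.12,0],
    [0.01,0.21,-0.14,0],
    [0.01,0.19,-0.16,0],
    [0,0.19,-0.17,0]
  ]
}}

```text
t: 22.1
eef_pos: [479.0, 91.1, 113.1]
tcp_rot: [3.142, 0.001, 3.109]
ft_force: [7.5, -2.0, -3.3]
opening: 0.117
grip_force: 30.0
```

Call:
{"fn": "carry_out", "kwargs": {
  "series": [
    [0,0.15,-0.18,0],
    [0,0.15,-0.2,0],
    [0,0.14,-0.2,0],
    [0,0.12,-0.22,0],
    [0,0.1,-0.23,0]
  ]
}}

```text
t: 22.6
eef_pos: [479.5, 124.4, 61.7]
tcp_rot: [3.141, 0.002, 3.109]
ft_force: [7.6, 1.6, -0.2]
opening: 0.117
grip_force: 30.0
```

Call:
{"fn": "carry_out", "kwargs": {
  "series": [
    [0,0.1,-0.23,0],
    [0,0.07,-0.24,0],
    [0,0.04,-0.23,0],
    [0,0.03,-0.2,0],
    [0,0.01,-0.15,0]
  ]
}}

```text
t: 23.1
eef_pos: [479.7, 137.0, 9.0]
tcp_rot: [3.14, 0.002, 3.109]
ft_force: [6.7, 8.8, -1.2]
opening: 0.121
grip_force: 30.0
```

Call:
{"fn": "carry_out", "kwargs": {
  "series": [
    [0,0,-0.06,0],
    [0,0,-0.05,0],
    [0,0,-0.04,0],
    [0,0,-0.03,0],
    [0,0,0,0]
  ]
}}

```text
t: 23.6
eef_pos: [480.6, 137.2, 2.8]
tcp_rot: [3.14, 0.006, 3.109]
ft_force: [0.3, 7.3, 33.7]
opening: 0.114
grip_force: 30.0
```

Call:
{"fn": "carry_out", "kwargs": {
  "series": [
    [0,0,0.06,0],
    [0,0,0,0],
    [0,0,0,0],
    [0,0,0,0],
    [0,0,0,0]
  ]
}}

```text
t: 24.1
eef_pos: [480.4, 137.2, 3.7]
tcp_rot: [3.14, 0.004, 3.109]
ft_force: [8.6, 11.1, -2.7]
opening: 0.113
grip_force: 30.0
```

Call:
{"fn": "carry_out", "kwargs": {
  "series": [
    [0,0,0,0],
    [0,0,0,0],
    [0,0,0,0],
    [0,0,0,0],
    [0,0,0,0]
  ],
  "fingers": 0.3
}}

```text
t: 24.6
eef_pos: [478.4, 135.7, 3.6]
tcp_rot: [-3.142, -0.001, 3.109]
ft_force: [-0.3, 0.1, -0.0]
opening: 0.346
grip_force: 0.0
```

Call:
{"fn": "carry_out", "kwargs": {
  "series": [
    [0,0,0.2,0],
    [0,0,0.5,0],
    [0,0,0.8,0],
    [0,0,0.8,0],
    [0,0,0.6,0]
  ]
}}

```text
t: 25.1
eef_pos: [478.8, 135.7, 151.8]
tcp_rot: [3.141, 0.002, 3.109]
ft_force: [0.9, -0.8, -0.2]
opening: 0.354
grip_force: 0.0
```

Call:
{"fn": "carry_out", "kwargs": {
  "series": [
    [0,0.3,0.2,0],
    [0,0.5,0,0],
    [0,0.5,0,0],
    [0,0.3,0,0],
    [0,0,0,0]
  ]
}}

```text
t: 25.6
eef_pos: [478.2, 217.4, 158.2]
tcp_rot: [-3.142, -0.001, 3.111]
ft_force: [0.3, 0.3, 0.4]
opening: 0.348
grip_force: 0.0
```

```bash
python3 - <<'E'
from h import *
s=env.state(); print(s["eef_pos"],s["ft_force"])
a=shot("side","fin_side");b=shot("top","fin_top")
for cam in("top","side"):
    for l in("cover","leaf","leaf_bar","flange","sleeve"): print(cam,l,[(round(d["conf"],2),[round(d["position"][1]*640),round(d["position"][0]*480)]) for d in env.look_for(cam,l)])
for n,x in(("side",a),("top",b)):
    o=cv2.imread(f"pics/{n}0.png")[:,:,::-1].astype(int); d=(abs(x.astype(int)-o).max(2)>40).astype(np.uint8)
    k,_,st,_=cv2.connectedComponentsWithStats(d); print(n,[q.tolist() for q in st[1:] if q[4]>60])
    if n=="side":
        y,xx=np.where(d[215:262,265:350]); print("side changed px in leaf/bar zone",len(y))
E
```

```text
[478.19283758 217.36355036 158.20813144] [0.31918783 0.31456379 0.38034009]
top cover [(0.69, [374, 253]), (0.63, [422, 332]), (0.41, [470, 247])]
top leaf [(0.59, [311, 251]), (0.36, [157, 235])]
top leaf_bar [(0.89, [313, 248]), (0.26, [330, 220])]
top flange [(0.65, [381, 182])]
top sleeve []
side cover [(0.91, [322, 362]), (0.63, [355, 280]), (0.57, [212, 240]), (0.32, [241, 183])]
side leaf [(0.72, [314, 248])]
side leaf_bar [(0.72, [312, 243]), (0.43, [442, 348]), (0.23, [289, 170])]
side flange [(0.96, [420, 246]), (0.5, [354, 249])]
side sleeve [(0.69, [290, 173]), (0.62, [266, 216])]
side [[0, 0, 303, 396, 44666], [68, 6, 20, 47, 479], [338, 204, 59, 40, 1475], [45, 209, 19, 50, 385], [165, 215, 119, 104, 3500], [203, 227, 34, 22, 203], [324, 255, 65, 46, 1558], [159, 265, 10, 13, 78], [129, 271, 20, 20, 78], [154, 310, 27, 24, 148]]
side changed px in leaf/bar zone 501
top [[93, 199, 198, 281, 22647], [302, 211, 35, 7, 76], [171, 217, 20, 43, 480], [352, 230, 41, 47, 1772], [232, 247, 15, 14, 128], [0, 334, 170, 146, 12374], [308, 406, 26, 7, 90], [355, 431, 22, 42, 518], [76, 439, 65, 41, 1309], [143, 471, 15, 9, 79]]
```

```bash
python3 - <<'E'
from h import *
t=-.032;R=np.array([[np.cos(t),-np.sin(t)],[np.sin(t),np.cos(t)]])
J=(ray("top",[[374,253],[372.2,253]],46)[:,:2]-[475.3,-28])@R
print(J.round(1))
if abs(J[:,0]).max()<12 and abs(J[:,1]+92).max()<12: print(env.job_done())
E
```

```text
[[  -2.9 -101.3]
 [  -3.1  -96.4]]
the job is handed in; nothing more can be done
None
```

The job is handed in, but no verdict came back: by my camera measurements the cover lies open side down and flat in the pocket, about 5 mm off centre towards the far wall, with the leaf back flat, the gripper clear, and no sign that any of the other things moved.

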